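# Set the felt punches out by size

## Task

Set the four steel felt punches out on the rack in order of the width of their cutting cups: the narrowest on the cork pad next to the upright steel pin, then wider and wider, the widest on the pad at the other end. Each stands upright in the middle of its own pad, let go and at rest. Do not let any punch tip over on the way: the edges are sharp.

Things in the scene. Friction and masses are not known exactly. Their poses are not given: they have to be found in the camera images.
- punch_a: the narrowest of four hollow felt punches, bare steel, upright: a round cutting cup 23 mm in diameter from the foot to 22 mm up, tapering to a plain round shank 18 mm in diameter from 36 mm up to the top at 72 mm (all four have the same shank and height; only the cups differ). Origin: centre of the foot, z up along the shank. About 0.1 kg.
- punch_b: the second narrowest of four hollow felt punches, bare steel, upright: a round cutting cup 31 mm in diameter from the foot to 22 mm up, tapering to a plain round shank 18 mm in diameter from 36 mm up to the top at 72 mm (all four have the same shank and height; only the cups differ). Origin: centre of the foot, z up along the shank. About 0.13 kg.
- punch_c: the second widest of four hollow felt punches, bare steel, upright: a round cutting cup 39 mm in diameter from the foot to 22 mm up, tapering to a plain round shank 18 mm in diameter from 36 mm up to the top at 72 mm (all four have the same shank and height; only the cups differ). Origin: centre of the foot, z up along the shank. About 0.16 kg.
- punch_d: the widest of four hollow felt punches, bare steel, upright: a round cutting cup 47 mm in diameter from the foot to 22 mm up, tapering to a plain round shank 18 mm in diameter from 36 mm up to the top at 72 mm (all four have the same shank and height; only the cups differ). Origin: centre of the foot, z up along the shank. About 0.2 kg.
- pad_1: a round cork pad 62 mm in diameter and 4 mm thick, one of four alike fixed in a row, 68 mm apart, on a wooden board (84 x 340 x 12 mm). pad_1 to pad_4 follow one another along the row, pad_1 at the robot's left (+y) end. Origin: centre of the pad's underside, which is 12 mm over the bench; the pad's top is 16 mm over the bench. Its y axis runs along the row, x across it.
- pad_2: a round cork pad 62 mm in diameter and 4 mm thick, one of four alike fixed in a row, 68 mm apart, on a wooden board (84 x 340 x 12 mm). pad_1 to pad_4 follow one another along the row, pad_1 at the robot's left (+y) end. Origin: centre of the pad's underside, which is 12 mm over the bench; the pad's top is 16 mm over the bench. Its y axis runs along the row, x across it.
- pad_3: a round cork pad 62 mm in diameter and 4 mm thick, one of four alike fixed in a row, 68 mm apart, on a wooden board (84 x 340 x 12 mm). pad_1 to pad_4 follow one another along the row, pad_1 at the robot's left (+y) end. Origin: centre of the pad's underside, which is 12 mm over the bench; the pad's top is 16 mm over the bench. Its y axis runs along the row, x across it.
- pad_4: a round cork pad 62 mm in diameter and 4 mm thick, one of four alike fixed in a row, 68 mm apart, on a wooden board (84 x 340 x 12 mm). pad_1 to pad_4 follow one another along the row, pad_1 at the robot's left (+y) end. Origin: centre of the pad's underside, which is 12 mm over the bench; the pad's top is 16 mm over the bench. Its y axis runs along the row, x across it.
- end_pin: upright steel pin, 12 mm in diameter, on a 50 x 20 mm steel foot plate, fixed at one end of the board, 51 mm beyond the centre of the end pad; at the other end is a low pale wooden block (12 mm high) instead. Which end has the pin changes. Origin: centre of the underside, 12 mm over the bench; the pin rises 47 mm above it.
Things that resemble listed ones, but are neither listed nor needed, are in the scene too. What is shaped like the punch_a but pink or turquoise is not meant.

How it is judged:
At the end, for the whole second after the job is handed in: Each punch stands upright (within 0.1 rad) on its own cork pad, its centre within 12 mm of the pad's centre, in order of cup diameter 23, 31, 39, 47 mm counted from the end with the steel pin; all are released and at rest (((horizontal distance between end_pin and pad_1 below 0.1 m and horizontal distance between punch_a and pad_1 below 0.012 m and horizontal distance between punch_b and pad_2 below 0.012 m and horizontal distance between punch_c and pad_3 below 0.012 m and horizontal distance between punch_d and pad_4 below 0.012 m) or (horizontal distance between end_pin and pad_4 below 0.1 m and horizontal distance between punch_d and pad_1 below 0.012 m and horizontal distance between punch_c and pad_2 below 0.012 m and horizontal distance between punch_b and pad_3 below 0.012 m and horizontal distance between punch_a and pad_4 below 0.012 m)) and angle between each of punch_a, punch_b, punch_c, punch_d's own z axis and vertical below 0.1 rad and height (world z) of punch_a between 0.012 and 0.02 m and linear speed of each of punch_a, punch_b, punch_c, punch_d below 0.02 m/s and angular speed of each of punch_a, punch_b, punch_c, punch_d below 0.2 rad/s and height (world z) of punch_b between 0.012 and 0.02 m and height (world z) of punch_c between 0.012 and 0.02 m and height (world z) of punch_d between 0.012 and 0.02 m); the robot touches nothing.
It fails at once if a punch tips over (leans more than 0.8 rad) (angle between any of punch_a, punch_b, punch_c, punch_d's own z axis and vertical above 0.8 rad).
It also fails if it takes over 93 s, if anything falls off the work surface, if the arm or the gripper's body presses on something with over 40 N, if the wrist force passes 120 N, or if a joint passes its speed limit or range.

## Robot

A 7-joint arm with a two-finger parallel gripper is mounted at the origin on a cart in front of the work surface, level with it; the furniture and walls round the work are solid. World frame = base frame: x ahead of the robot, y to its left, z up, the work surface at z = 0. Lengths are in m, angles in rad, forces in N, time in s.
With the tool pointing down it reaches from about 0.4 to 0.9 m from the base axis. Payload 5.5 kg.
Tool frame: the origin (TCP) lies at the very end of the fingers, on their centre line; the grasp point (between the pads) lies 19 mm behind it; y points along the fingers, z is the direction in which the jaws open and shut, and the axes are right-handed (so a half turn about y gives the same grasp; the last joint's range is limited). The gripper opens to 85 mm and grips with 20 to 120 N. Pads are 22 mm wide; open, the fingers measure 114 mm over their backs; the gripper's body (76 mm by 85 mm) begins 54 mm behind the grasp point. The pads swing forward as they close: fully open they stand 13 mm farther back than shut.
Start: joints at [1.541, 0.501, -0.427, 1.55, 0.221, 1.138, -0.21], TCP at [0.188, -0.622, 0.231] pointing down, gripper open.
Joint ranges: [-2.88, 2.88], [-0.31, 2.03], [-1.54, 1.56], [0.2, 2.42], [-1.41, 4.55], [0.19, 2.02], [-2.57, 2.57]. Speed limits (rad/s): [2.57, 2.57, 3.14, 3.14, 3.14, 3.14, 3.14].

## Interface

Orientations are given as a unit quaternion [x, y, z, w].
In Python, from rig import arm, vision, finder gives the robot as it stands. The module is installed in compiled form; this text tells all that it offers.
- The arm moves only by the tool move_arm, never from a script. Its arguments are lists of equal length, an entry for each row: "slide": the shift along the tool's x, y, z in mm, a list of three; "angular": the turn, a rotation vector about the tool's x, y, z in rad, a list of three; "gripper": the gripper command: -1 is fully open, 1 is shut, values between are in proportion. In form: {"slide": [[dx, dy, dz], ...], "angular": [[wx, wy, wz], ...], "gripper": [gripper, ...]}. A call has 1 to 12 rows; each row is the pose to reach, as a shift and turn from the pose commanded when the call began, along the tool's axes at that moment; what a row does not reach only later rows make up. A row lasts 1/12 s, in which the tool goes at most 41.7 mm and 7.16 degrees, less where a joint would pass 70% of its speed; a pose out of reach is approached as far as the arm can. A call with a gripper value outside its range is refused whole. The fingers move at their own pace and stop on an object; "grip_force" is the grip in N (left out, the last holds). Time passes only in rows, so rows that repeat a pose let the fingers close. It gives the time, the measured TCP pose, the force and the opening at its end, in the units of the state.
- arm.get_obs(): the state, without advancing time (a new reading comes with each control period).
- vision.get_image(name): name is "side" or "top" or "wrist"; returns (picture, depth): 480x640x3 uint8, blue, green, red; 480x640 float32, m along the optical axis (not along the pixel's ray), 0 where there is no reading.
- vision.camera_model(name): a dict with "fov_y" (degrees; the focal length in pixels is half the picture's height over the tangent of half this angle, whatever the lens; pixels are square), "cx", "cy" (the principal point, pixels), "world_from_camera" (4x4, takes a point from camera to world coordinates). Camera axes: x right, y up, looking along -z (the intrinsics and any distortion apply to the point x, -y, -z); pixel columns grow to the right and rows downward; lengths in m; the calibration is good to about 2 mm. A picture is of the moment at which its call begins: read the wrist's pose just before it. camera_model takes no time and is no camera call; for the wrist camera it gives the pose at the moment of the call.
- arm.job_done(): hands the job in, once; it reports no verdict.
Trained networks look in the newest picture that a camera, given by its name, has taken for a name from the list of things; names that differ only in an ending like _2 or _b are one class to them, and where a whole thing is asked for, a point or a joint stands for the part that bears it (a point fixed in the world has none). Each returns a list of dicts, best first, with "conf" (0 to 1); they miss things now and then, are a little off and sometimes report something else, mostly with a low value. They report only what shows in the picture. A call takes as long as a camera call. They do not tell look-alikes from the thing itself.
- finder.find_in(query, camera): "rect" ([left, top, right, bottom] in pixels, round what is visible of it).
The state is a dict: "time": time; "joints": joint angles; "qvel": joint speeds; "joint_torque": joint torques, N m; "eef_pos": TCP position; "orientation": TCP orientation; "ft_force": force on the tool from outside, world axes, zero at the start; "moment": the same for the moment, N m; "opening": finger opening in m.
Only numpy, scipy, OpenCV 4.12 (cv2) and the standard library are available. Lean on these libraries where they do the work, as an engineer would, in place of code of your own. Each camera call takes 0.05 s, during which the arm holds its last target. There are 200 camera calls.

## Working session

There is one attempt and no reset: what is moved stays moved. The work goes in short steps, Python scripts to look and compute and a tool call to move; the robot and the scene stay as the last step left them, time stands still between calls to the robot, and variables do not carry over. Pictures are saved under pics/ and viewed, about 12 in all and at most 16, crops included, and the job is handed in when it is done.

Besides the shell and the picture viewer there is one more tool, called after "Call:" by a JSON object that holds its "name" and its "arguments". move_arm: Moves the arm, as the interface text tells. Its arguments: {"type":"object","properties":{"slide":{"type":"array"},"angular":{"type":"array"},"gripper":{"type":"array"},"grip_force":{"type":"number"}},"required":["slide","angular","gripper"]}

```bash
mkdir -p pics
python3 - <<'E'
from rig import arm, vision, finder
import cv2
o=arm.get_obs(); print({k:(v if k in('time','opening') else [round(float(t),3) for t in v]) for k,v in o.items()})
for c in ("top","side"):
    im,d=vision.get_image(c); cv2.imwrite(f"pics/{c}0.png",im)
    m=vision.camera_model(c); print(c,m)
    for q in ("punch_a","pad_1","end_pin"):
        print(q,[(round(r["conf"],2),[int(v) for v in r["rect"]]) for r in finder.find_in(q,c)])
E
```

```text
{'time': 0.0, 'joints': [1.541, 0.502, -0.427, 1.551, 0.221, 1.138, -0.21], 'qvel': [-0.001, 0.001, -0.0, -0.0, 0.002, -0.001, 0.0], 'joint_torque': [0.0, -56.952, -5.816, -28.094, 0.011, 0.012, 0.0], 'eef_pos': [0.187, -0.622, 0.23], 'orientation': [-0.103, 0.7, -0.699, 0.103], 'ft_force': [0.326, 0.098, 0.74], 'moment': [0.047, -0.047, 0.011], 'opening': 0.08556767748962897}
top {'fov_y': 52.48438598976242, 'cx': 317.8678712856039, 'cy': 250.6498165812059, 'world_from_camera': array([[-0.01299744,  0.98930578, -0.1452761 ,  0.40018705],
       [-0.99915704, -0.0185077 , -0.03664253,  0.08191818],
       [-0.0389394 ,  0.14467738,  0.98871238,  0.9506251 ],
       [ 0.        ,  0.        ,  0.        ,  1.        ]])}
punch_a [(0.74, [440, 173, 463, 196]), (0.73, [187, 239, 204, 255]), (0.69, [373, 218, 397, 243]), (0.64, [394, 164, 421, 183]), (0.54, [368, 147, 379, 167]), (0.49, [422, 259, 443, 275])]
pad_1 [(0.97, [289, 284, 327, 317]), (0.93, [314, 313, 346, 346]), (0.84, [247, 231, 278, 267]), (0.56, [269, 261, 301, 289])]
end_pin [(0.82, [334, 342, 362, 356]), (0.35, [439, 176, 463, 199])]
side {'fov_y': 47.73077777089377, 'cx': 325.2854645263546, 'cy': 239.08874502551518, 'world_from_camera': array([[ 0.99334792,  0.04294921, -0.10684227,  0.42195864],
       [-0.11392281,  0.50173342, -0.85748771, -0.71480309],
       [ 0.01677792,  0.86395541,  0.50328874,  0.52971686],
       [ 0.        ,  0.        ,  0.        ,  1.        ]])}
punch_a [(0.84, [348, 264, 379, 307]), (0.65, [313, 170, 327, 208]), (0.49, [309, 219, 345, 230]), (0.2, [286, 228, 318, 240])]
pad_1 [(0.95, [286, 228, 319, 242]), (0.94, [311, 214, 344, 230]), (0.89, [232, 252, 265, 271]), (0.57, [262, 236, 293, 257])]
end_pin [(0.53, [214, 248, 236, 284])]
```

View pics/top0.png

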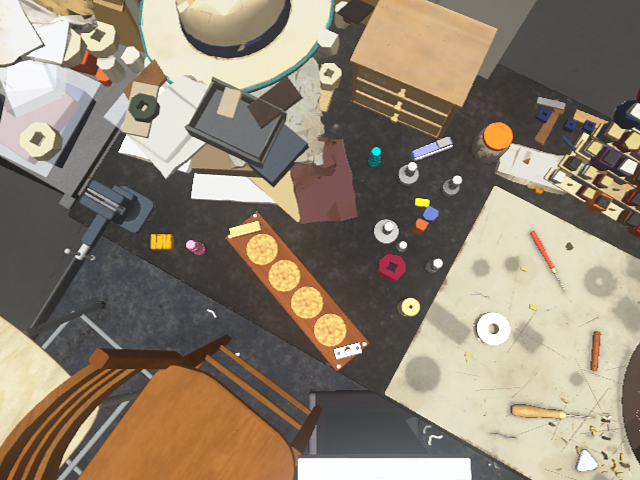

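View pics/side0.png

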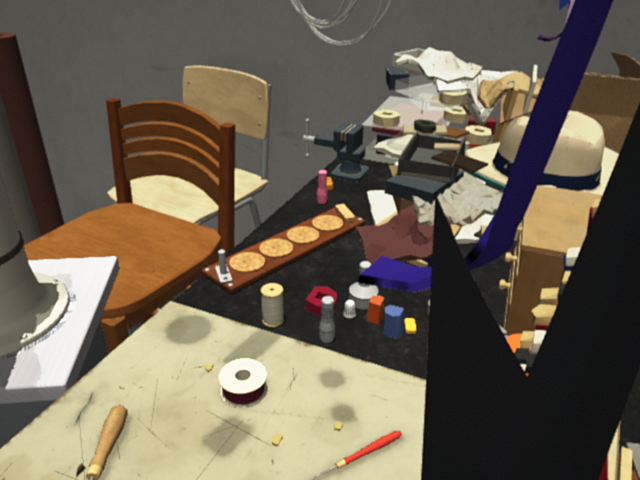

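Top view: the steel punches appear at (409,173), (453,184), (386,231) and (437,265). Look-alikes are turquoise (376,156) and pink (195,247), and there is a small silver object at (402,245). The pin is at (348,350), the lower-right (-y) end of the board. I'll measure with depth and enlarge.

```bash
cat > h.py <<'E'
from rig import arm, vision, finder
import numpy as np, cv2
def cloud(c):
    o=arm.get_obs(); m=vision.camera_model(c); im,d=vision.get_image(c)
    f=240/np.tan(np.radians(m["fov_y"]/2)); v,u=np.mgrid[:480,:640]
    P=np.stack([(u-m["cx"])/f*d,-(v-m["cy"])/f*d,-d,np.ones_like(d)],-1)@m["world_from_camera"].T
    P=P[...,:3].copy(); P[d==0]=np.nan
    return im,d,P
def around(P,x,y,r,z0,z1):
    m=(np.hypot(P[...,0]-x,P[...,1]-y)<r)&(P[...,2]>z0)&(P[...,2]<z1)
    return P[m]
E
python3 - <<'E'
from h import *
im,d,P=cloud("top")
cv2.imwrite("pics/crop.png",cv2.resize(im[130:370,220:480],None,fx=2.5,fy=2.5,interpolation=cv2.INTER_CUBIC)[:600])
r3=lambda a:np.round(a,4)
for n,(u,v) in dict(p1=(409,168),p2=(455,181),p3=(389,227),p4=(438,263),s=(402,245),turq=(376,152)).items():
    p=P[v,u]; c=np.nanmedian(P[v-3:v+4,u-3:u+4].reshape(-1,3),0)
    q=around(P,c[0],c[1],.04,.012,.1)
    t=q[q[:,2]>.066]; b=q[(q[:,2]<.03)]
    print(n,r3(c),"top n",len(t),r3(t.mean(0)) if len(t) else '',r3((t.min(0)+t.max(0))/2) if len(t) else '',"zmax",r3(q[:,2].max()) if len(q) else '',"cup ext",r3(np.ptp(b[:,:2],0)) if len(b) else '',r3((b.min(0)+b.max(0))[:2]/2) if len(b) else '')
for n,(u,v) in dict(A=(262,249),B=(285,276),C=(307,302),D=(330,330),pin=(348,350),blk=(245,228),bench=(350,250)).items(): print(n,r3(P[v,u]))
# pad fit by colour/height
m=((P[...,2]>.0135)&(P[...,2]<.03)).astype(np.uint8)
hsv=cv2.cvtColor(im,cv2.COLOR_BGR2HSV)
for u,v in ((262,249),(285,276),(307,302),(330,330)):
    s=np.zeros((480,640),np.uint8); cv2.circle(s,(u,v),19,1,-1)
    k=(s>0)&(hsv[...,2]>150)&(hsv[...,1]>60)
    vv,uu=np.nonzero(k); (cx,cy),(w,h),_=cv2.fitEllipse(cv2.convexHull(np.c_[uu,vv].astype(np.int32)))
    print("pad",cx,cy,w,h,r3(P[int(cy+.5),int(cx+.5)]))
E
```

```text
p1 [ 0.6824 -0.0577  0.0702] top n 75 [ 0.6847 -0.0615  0.0711] [ 0.6849 -0.062   0.0714] zmax 0.0764 cup ext [0.0504 0.0377] [ 0.6912 -0.0617]
p2 [ 0.6546 -0.1402  0.0708] top n 78 [ 0.657  -0.1429  0.0714] [ 0.6576 -0.143   0.0708] zmax 0.0755 cup ext [0.0317 0.0299] [ 0.6587 -0.1432]
p3 [ 0.5707 -0.0161  0.0722] top n 70 [ 0.5721 -0.0143  0.072 ] [ 0.5725 -0.0144  0.0709] zmax 0.0759 cup ext [0.0566 0.0583] [ 0.5686 -0.0205]
p4 [ 0.5029 -0.1016  0.072 ] top n 79 [ 0.5034 -0.0996  0.0713] [ 0.504  -0.0997  0.0711] zmax 0.0756 cup ext [0.0469 0.0516] [ 0.4908 -0.1147]
s [ 0.5444 -0.0454  0.022 ] top n 25 [ 0.569  -0.0177  0.0717] [ 0.5701 -0.017   0.0707] zmax 0.0754 cup ext [0.0773 0.0699] [ 0.5431 -0.0422]
turq [0.7141 0.0031 0.0714] top n 72 [0.7155 0.0043 0.0714] [0.716  0.004  0.0709] zmax 0.0754 cup ext [0.0168 0.0219] [0.7131 0.0041]
A [0.5429 0.2257 0.0154]
B [0.4891 0.1806 0.0169]
C [0.4386 0.1386 0.0169]
D [0.3852 0.0955 0.0164]
pin [0.35   0.0632 0.0581]
blk [0.5831 0.2574 0.0265]
bench [5.399e-01 5.380e-02 5.000e-04]
pad 262.0153503417969 249.02088928222656 37.79438400268555 37.903175354003906 [0.5429 0.2257 0.0154]
pad 285.0 276.0 37.8741569519043 37.8741569519043 [0.4891 0.1806 0.0169]
pad 307.0 302.0 37.8741569519043 37.8741569519043 [0.4386 0.1386 0.0169]
pad 329.9984436035156 329.9953308105469 37.85956954956055 37.87894058227539 [0.3852 0.0955 0.0164]
```

View pics/crop.png

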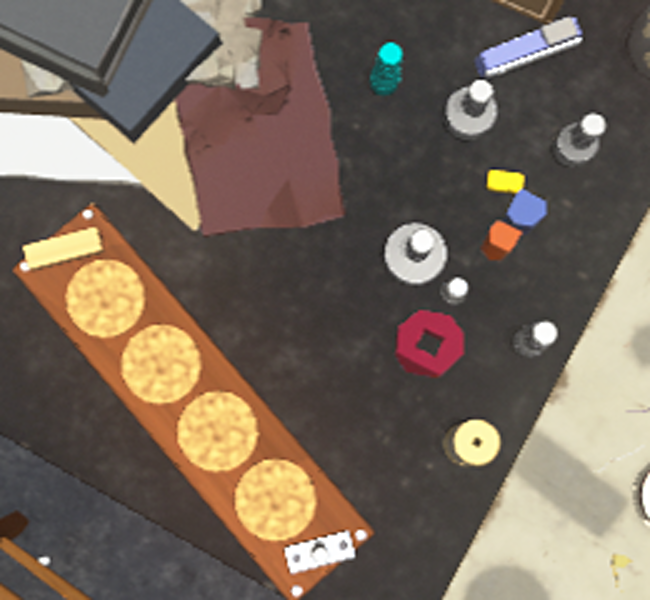

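The crop shows cup widths in order: (386,231) widest = punch_d, (409,173) = punch_c, (453,184) = punch_b, (437,265) narrowest = punch_a. The silver piece at (402,245) is only 22 mm high, so it isn't a punch. The pin sits by pad D, which makes D pad_4. Targets are therefore a→D, b→C, c→B, d→A. I'll refine these and plan the first move.

```bash
cat >> h.py <<'E'
from scipy.spatial.transform import Rotation as R
def plan(x,y,z,yaw=None,ref=None):
    "slide (mm) and angular to bring TCP to x,y,z, tool y straight down, jaws along yaw (mod pi)"
    o=arm.get_obs(); p=np.array(o["eef_pos"]); Q=R.from_quat(o["orientation"])
    best=None
    for a in (yaw,yaw+np.pi):
        zz=np.array([np.cos(a),np.sin(a),0]); yy=np.array([0,0,-1.]); T=R.from_matrix(np.c_[np.cross(yy,zz),yy,zz])
        w=(Q.inv()*T).as_rotvec()
        if best is None or np.linalg.norm(w)<np.linalg.norm(best): best=w
    s=Q.inv().apply(np.array([x,y,z])-p)*1000
    print("slide",np.round(s,1),"ang",np.round(best,3),"t",round(o["time"],2))
YAW=np.arctan2(-.771,.637)
E
python3 - <<'E'
from h import *
im,d,P=cloud("top"); r3=lambda a:np.round(a,4)
hsv=cv2.cvtColor(im,cv2.COLOR_BGR2HSV)
print([tuple(hsv[v,u]) for u,v in ((262,249),(330,330),(275,255),(310,325),(300,316))])
k=((hsv[...,0]>13)&(hsv[...,2]>140)&(hsv[...,1]>60)).astype(np.uint8)
for u,v in ((262,249),(285,276),(307,302),(330,330)):
    s=np.zeros_like(k); cv2.circle(s,(u,v),24,1,-1); s&=k
    n,l,st,ce=cv2.connectedComponentsWithStats(s); i=l[v,u]; c=ce[i]; 
    print("pad",c,st[i],r3(P[int(c[1]+.5),int(c[0]+.5)]), r3(np.nanmedian(P[l==i],0)), r3(np.nanmean(P[l==i],0)))
for name,(u0,v0,u1,v1) in dict(chair=(90,335,320,480),vise=(60,170,155,260),jar=(475,120,515,160),spool=(398,295,422,320),cart=(300,390,470,455)).items():
    q=P[v0:v1,u0:u1].reshape(-1,3); q=q[~np.isnan(q[:,2])]; print(name,r3(q[q[:,2].argmax()]))
for n,c in dict(c=(.6849,-.062),b=(.6576,-.143),d=(.5725,-.0144),a=(.504,-.0997)).items():
    t=around(P,*c,.02,.067,.08); print(n,len(t),r3(t.mean(0)),r3(np.ptp(t,0)))
    if n=='d': plan(.572,-.015,.20,YAW)
    if n=='a': plan(.504,-.0995,.20,YAW)
print(R.from_quat(arm.get_obs()["orientation"]).as_matrix().round(2))
E
```

```text
[(np.uint8(19), np.uint8(133), np.uint8(246)), (np.uint8(19), np.uint8(134), np.uint8(245)), (np.uint8(23), np.uint8(126), np.uint8(255)), (np.uint8(11), np.uint8(167), np.uint8(180)), (np.uint8(22), np.uint8(126), np.uint8(255))]
pad [261.69482976 248.92686003] [246 234  32  31 793] [0.5432 0.226  0.0133] [0.5428 0.2258 0.0163] [0.5428 0.2261 0.0163]
pad [283.95550062 275.2855377 ] [268 260  33  32 809] [0.4914 0.1829 0.0141] [0.4908 0.1826 0.0163] [0.4906 0.1827 0.0163]
pad [306.61594203 302.13164251] [291 286  33  33 828] [0.4386 0.1387 0.0159] [0.4384 0.1389 0.0161] [0.4384 0.1394 0.0161]
pad [329.82394366 329.53169014] [314 313  33  34 852] [0.3852 0.0955 0.0191] [0.3861 0.0957 0.0161] [0.3861 0.0959 0.016 ]
chair [0.3574 0.477  0.1395]
vise [0.5292 0.5539 0.1247]
jar [ 0.7523 -0.2364  0.0762]
spool [ 0.4178 -0.0549  0.0631]
cart [ 0.2666 -0.0703  0.0173]
c 73 [ 0.6847 -0.0615  0.0716] [0.0168 0.0164 0.0085]
b 76 [ 0.6571 -0.1431  0.0712] [0.0182 0.0179 0.0078]
d 71 [ 0.5723 -0.0143  0.0717] [0.0166 0.0151 0.0072]
slide [-543.3   31.3 -470.5] ang [ 0.    -0.398 -0.   ] t 0.5
a 79 [ 0.5034 -0.0996  0.0713] [0.0167 0.016  0.0086]
slide [-453.8   31.3 -409.2] ang [ 0.    -0.398 -0.   ] t 0.5
[[-0.96  0.    0.29]
 [-0.29  0.   -0.96]
 [-0.   -1.   -0.  ]]
```

Call:
{"name": "move_arm", "arguments": {"slide": [[-272,16,-235],[-272,16,-235],[-272,16,-235],[-272,16,-235],[-272,16,-235],[-272,16,-235],[-543,31,-470],[-543,31,-470],[-543,31,-470],[-543,31,-470],[-543,31,-470],[-543,31,-470]], "angular": [[0,-0.398,0],[0,-0.398,0],[0,-0.398,0],[0,-0.398,0],[0,-0.398,0],[0,-0.398,0],[0,-0.398,0],[0,-0.398,0],[0,-0.398,0],[0,-0.398,0],[0,-0.398,0],[0,-0.398,0]], "gripper": [-1,-1,-1,-1,-1,-1,-1,-1,-1,-1,-1,-1], "grip_force": 40}}

```text
time: 1.5
eef_pos: [0.4558, -0.1988, 0.21]
orientation: [0.239, -0.665, 0.666, -0.239]
ft_force: [0.8, -0.2, 0.1]
opening: 0.0853
```

Run:
```python
from h import *
plan(.572,-.0147,.18,YAW)
```

```text
slide [-206.8   29.9  -67.9] ang [-0.001 -0.     0.   ] t 1.5
```

Call:
{"name": "move_arm", "arguments": {"slide": [[-207,30,-68],[-207,30,-68],[-207,30,-68],[-207,30,-68],[-207,30,-68],[-207,30,-68],[-207,30,-68],[-207,30,-68]], "angular": [[0,0,0],[0,0,0],[0,0,0],[0,0,0],[0,0,0],[0,0,0],[0,0,0],[0,0,0]], "gripper": [-1,-1,-1,-1,-1,-1,-1,-1]}}

```text
time: 2.17
eef_pos: [0.5711, -0.0152, 0.1794]
orientation: [-0.24, 0.665, -0.665, 0.24]
ft_force: [0.6, -0.4, 0.3]
opening: 0.085
```

Run:
```python
from h import *
im,d,P=cloud("wrist"); cv2.imwrite("pics/w1.png",im); r3=lambda a:np.round(a,4)
o=arm.get_obs(); print(r3(o["eef_pos"]),r3(o["joints"]))
for n,c in dict(c=(.6847,-.0615),b=(.6571,-.1431),d=(.572,-.0147),a=(.5034,-.0996)).items():
    t=around(P,*c,.025,.067,.08); print(n,len(t), r3(t.mean(0)) if len(t) else '',r3(np.ptp(t,0)) if len(t) else '')
    q=around(P,*c,.04,.016,.03)
    if len(q): print("  cup ext",r3(np.ptp(q,0)))
plan(.572,-.0147,.038,YAW)
```

```text
[ 0.5708 -0.0169  0.1794] [ 0.5512  0.4868 -0.7375  1.7945  0.3818  1.0088 -1.2165]
c 729 [ 0.685  -0.0627  0.0726] [0.0177 0.0176 0.0081]
  cup ext [0.0555 0.039  0.014 ]
b 591 [ 0.6576 -0.1434  0.0724] [0.0174 0.018  0.0079]
  cup ext [0.0311 0.0287 0.014 ]
d 580 [ 0.5738 -0.0161  0.0727] [0.0175 0.0178 0.0081]
  cup ext [0.0536 0.0571 0.0139]
a 446 [ 0.5052 -0.1008  0.0722] [0.0174 0.0171 0.0078]
  cup ext [0.0219 0.0191 0.0139]
slide [ -2.5 141.4  -0.9] ang [-0.     0.     0.001] t 2.22
```

View pics/w1.png

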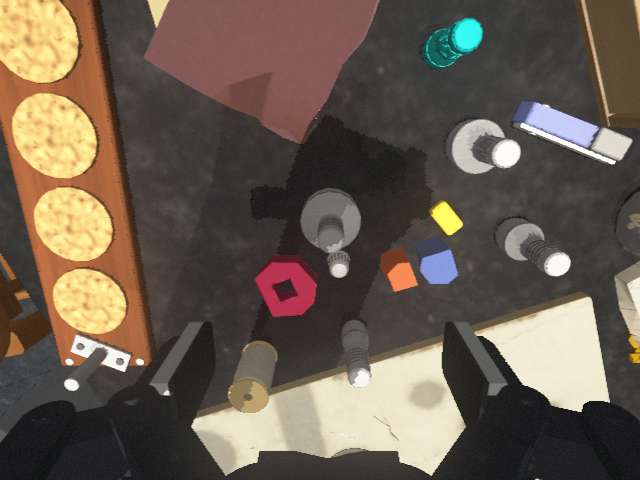

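Wrist view: d at (330,215), c at (485,147), b at (530,245), a at (357,350), matching the top view to within about 2 mm. Descending on d and gripping.

Call:
{"name": "move_arm", "arguments": {"slide": [[0,40,1],[0,80,1],[0,115,1],[0,142,1],[0,142,1],[0,142,1],[0,142,1],[0,142,1],[0,142,1],[0,142,1],[0,142,1],[0,142,1]], "angular": [[0,0,0],[0,0,0],[0,0,0],[0,0,0],[0,0,0],[0,0,0],[0,0,0],[0,0,0],[0,0,0],[0,0,0],[0,0,0],[0,0,0]], "gripper": [-1,-1,-1,-1,-1,0.2,0.5,1,1,1,1,1], "grip_force": 40}}

```text
time: 3.22
eef_pos: [0.5728, -0.0169, 0.039]
orientation: [0.239, -0.665, 0.666, -0.24]
ft_force: [-1.3, -0.1, 7.8]
opening: 0.0169
```

Call:
{"name": "move_arm", "arguments": {"slide": [[0,-20,0],[0,-55,0],[0,-90,0],[-20,-90,-31],[-40,-90,-62],[-60,-90,-94],[-80,-90,-126],[-100,-90,-157],[-118,-90,-185],[-130,-90,-205],[-130,-90,-205],[-130,-90,-205]], "angular": [[0,0,0],[0,0,0],[0,0,0],[0,0,0],[0,0,0],[0,0,0],[0,0,0],[0,0,0],[0,0,0],[0,0,0],[0,0,0],[0,0,0]], "gripper": [1,1,1,1,1,1,1,1,1,1,1,1]}}

```text
time: 4.22
eef_pos: [0.5401, 0.2264, 0.1274]
orientation: [-0.241, 0.665, -0.665, 0.241]
ft_force: [0.0, -0.6, -2.8]
opening: 0.0172
```

Run:
```python
from h import *
im,d,P=cloud("top"); cv2.imwrite("pics/t2.png",cv2.resize(im[130:370,220:480],None,fx=2,fy=2)); r3=lambda a:np.round(a,4)
o=arm.get_obs(); print(r3(o["eef_pos"]),o["opening"],r3(o["ft_force"]))
plan(.5428,.226,.056,YAW)
```

```text
[0.5408 0.2241 0.1272] 0.01687112491699892 [ 1.0755 -0.3509 -2.6931]
slide [-2.9 71.2 -0.2] ang [-0.     0.002  0.001] t 4.27
```

View pics/t2.png

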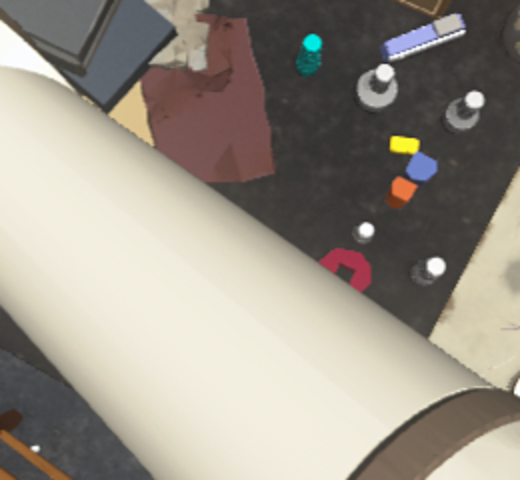

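d left its place and is in the gripper (opening 17 mm, force −2.7 N). Lowering it onto pad A.

Call:
{"name": "move_arm", "arguments": {"slide": [[-2,30,0],[-2,55,0],[-2,68,0],[-2,73,0],[-2,74,0],[-2,74,0],[-2,74,0]], "angular": [[0,0,0],[0,0,0],[0,0,0],[0,0,0],[0,0,0],[0,0,0],[0,0,0]], "gripper": [1,1,1,1,1,1,1]}}

```text
time: 4.85
eef_pos: [0.5419, 0.2226, 0.0548]
orientation: [0.24, -0.664, 0.667, -0.237]
ft_force: [-6.7, -4.4, 12.3]
opening: 0.0171
```

Call:
{"name": "move_arm", "arguments": {"slide": [[0,0,0],[0,0,0],[0,0,0],[0,0,0],[0,0,0],[0,0,0],[0,-30,0],[0,-70,0],[0,-100,0],[0,-130,0],[0,-130,0]], "angular": [[0,0,0],[0,0,0],[0,0,0],[0,0,0],[0,0,0],[0,0,0],[0,0,0],[0,0,0],[0,0,0],[0,0,0],[0,0,0]], "gripper": [0.4,0.2,-0.2,-1,-1,-1,-1,-1,-1,-1,-1]}}

```text
time: 5.77
eef_pos: [0.5462, 0.2277, 0.19]
orientation: [-0.236, 0.665, -0.665, 0.243]
ft_force: [0.3, 0.4, 0.5]
opening: 0.0853
```

Run:
```python
from h import *
im,d,P=cloud("wrist"); cv2.imwrite("pics/w2.png",im); r3=lambda a:np.round(a,4)
o=arm.get_obs(); print(r3(o["eef_pos"]),r3(o["ft_force"]),r3(o["joints"]))
t=around(P,.5428,.226,.03,.082,.1); print(len(t),r3(t.mean(0)),r3(np.ptp(t,0)))
for n,c in dict(c=(.685,-.0625),b=(.6576,-.1434)).items():
    t=around(P,*c,.025,.067,.08); print(n,len(t),r3(t.mean(0)) if len(t) else '')
plan(.685,-.0625,.184,YAW)
```

```text
[0.5452 0.2268 0.1872] [-0.0078 -0.0638  0.1254] [ 0.1347  0.5147 -0.7628  1.7459  0.4077  1.0385 -1.6524]
602 [0.544  0.223  0.0885] [0.0182 0.0179 0.009 ]
c 0 
b 0 
slide [ 76.6   3.5 312. ] ang [-0.002  0.    -0.007] t 5.82
```

View pics/w2.png

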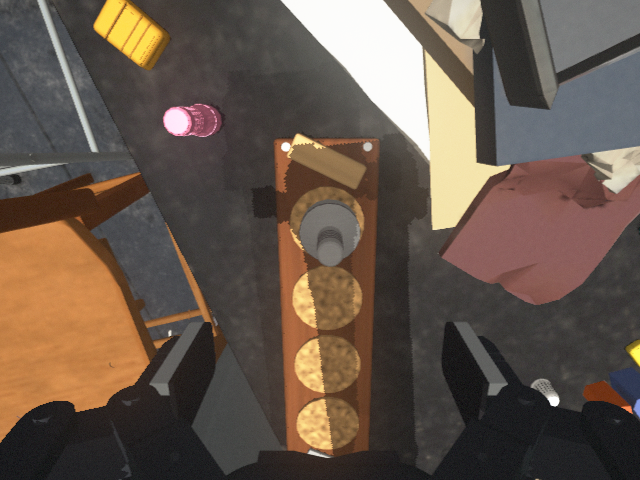

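Wrist view: d stands upright on the first pad (cup at (330,232)). The other pads at (327,297), (327,364) and (327,423) are free. I'll check its centring in the same frame.

```bash
cat >> h.py <<'E'
def pads(c,seeds):
    im,d,P=cloud(c); hsv=cv2.cvtColor(im,cv2.COLOR_BGR2HSV)
    k=((hsv[...,0]>13)&(hsv[...,1]>60)&(np.abs(P[...,2]-.016)<.006))
    for s in seeds:
        m=k&(np.hypot(P[...,0]-s[0],P[...,1]-s[1])<.033); q=P[m][:,:2].astype(np.float32)
        print("pad",len(q),np.round(cv2.minEnclosingCircle(q),4) if 0 else (np.round(q.mean(0),4),np.round(cv2.fitEllipse(cv2.convexHull(q))[0],4)))
    return im,d,P
E
python3 - <<'E'
from h import *
im,d,P=pads("wrist",[(.5428,.226),(.4907,.1826),(.4384,.1392),(.3861,.0958)])
c=around(P,.5428,.226,.03,.03,.042); print(cv2.fitEllipse(cv2.convexHull(c[:,:2].astype(np.float32))))
t=around(P,.5428,.226,.03,.082,.1); print(t.mean(0))
plan(.685,-.0625,.184,YAW)
E
```

```text
pad 1421 (array([0.5504, 0.2371], dtype=float32), array([0.5425, 0.2251]))
pad 3609 (array([0.4914, 0.1823], dtype=float32), array([0.4901, 0.1816]))
pad 3078 (array([0.4394, 0.1392], dtype=float32), array([0.4378, 0.1382]))
pad 2648 (array([0.3874, 0.096 ], dtype=float32), array([0.3863, 0.095 ]))
((0.5431076288223267, 0.22215241193771362), (0.04707176983356476, 0.04725181683897972), 132.8659210205078)
[0.54398601 0.2230188  0.08857207]
slide [ 74.8   1.3 312. ] ang [-0.002  0.    -0.003] t 5.87
```

Call:
{"name": "move_arm", "arguments": {"slide": [[9,4,38],[18,4,77],[28,4,115],[37,4,154],[46,4,193],[56,4,232],[65,4,270],[75,4,312],[75,4,312],[75,4,312]], "angular": [[0,0,0],[0,0,0],[0,0,0],[0,0,0],[0,0,0],[0,0,0],[0,0,0],[0,0,0],[0,0,0],[0,0,0]], "gripper": [-1,-1,-1,-1,-1,-1,-1,-1,-1,-1]}}

```text
time: 6.7
eef_pos: [0.6834, -0.0683, 0.1764]
orientation: [-0.238, 0.666, -0.666, 0.236]
ft_force: [-0.7, 1.3, -0.3]
opening: 0.0851
```

Run:
```python
from h import *
im,d,P=cloud("wrist"); r3=lambda a:np.round(a,4)
for n,c in dict(c=(.685,-.0625),b=(.6576,-.1434)).items():
    t=around(P,*c,.025,.067,.08); print(n,len(t),r3(t.mean(0)) if len(t) else '')
print(r3(arm.get_obs()["eef_pos"]));plan(.685,-.0625,.038,YAW)
```

```text
c 592 [ 0.6865 -0.0633  0.0727]
b 496 [ 0.6592 -0.1439  0.0724]
[ 0.6828 -0.0646  0.1769]
slide [-3.300e+00  1.389e+02  1.000e-01] ang [ 0.003 -0.003  0.003] t 6.75
```

Call:
{"name": "move_arm", "arguments": {"slide": [[-2,40,0],[-2,80,0],[-2,115,0],[-2,140,0],[-2,140,0],[-2,140,0],[-2,140,0],[-2,140,0],[-2,140,0],[-2,140,0],[-2,140,0],[-2,140,0]], "angular": [[0,0,0],[0,0,0],[0,0,0],[0,0,0],[0,0,0],[0,0,0],[0,0,0],[0,0,0],[0,0,0],[0,0,0],[0,0,0],[0,0,0]], "gripper": [-1,-1,-1,-1,-1,0.2,0.5,1,1,1,1,1]}}

```text
time: 7.75
eef_pos: [0.6866, -0.062, 0.0413]
orientation: [0.238, -0.665, 0.666, -0.24]
ft_force: [-0.7, -0.3, 6.9]
opening: 0.0167
```

Run:
```python
from h import *
print(arm.get_obs()["eef_pos"])
plan(.4907,.1825,.138,YAW)
```

```text
[ 0.68663365 -0.06195015  0.04133683]
slide [  -4.8  -97.3 -313.1] ang [-0.002 -0.    -0.002] t 7.75
```

Call:
{"name": "move_arm", "arguments": {"slide": [[0,-20,0],[0,-58,0],[0,-97,0],[-1,-97,-40],[-1,-97,-80],[-2,-97,-120],[-2,-97,-160],[-3,-97,-200],[-4,-97,-240],[-5,-97,-278],[-5,-97,-313],[-5,-97,-313]], "angular": [[0,0,0],[0,0,0],[0,0,0],[0,0,0],[0,0,0],[0,0,0],[0,0,0],[0,0,0],[0,0,0],[0,0,0],[0,0,0],[0,0,0]], "gripper": [1,1,1,1,1,1,1,1,1,1,1,1]}}

```text
time: 8.75
eef_pos: [0.484, 0.1899, 0.1372]
orientation: [-0.243, 0.665, -0.663, 0.243]
ft_force: [0.0, 0.1, -1.1]
opening: 0.0165
```

Run:
```python
from h import *
o=arm.get_obs(); print(o["eef_pos"],o["opening"],o["ft_force"])
plan(.4907,.1825,.056,YAW)
```

```text
[0.4840196  0.18987708 0.13717774] 0.01645479372944388 [ 0.04889834  0.14934531 -1.14801977]
slide [-0.3 81.1 10.2] ang [ 0.003  0.011 -0.   ] t 8.75
```

Call:
{"name": "move_arm", "arguments": {"slide": [[0,40,0],[0,40,0],[0,40,0],[0,40,0]], "angular": [[0,0,0],[0,0,0],[0,0,0],[0,0,0]], "gripper": [1,1,1,1]}}

```text
time: 9.08
eef_pos: [0.4902, 0.1826, 0.0972]
orientation: [-0.239, 0.665, -0.665, 0.239]
ft_force: [0.8, 0.8, -1.3]
opening: 0.0163
```

Run:
```python
from h import *
for i in range(3): vision.get_image("wrist"); print(np.round(arm.get_obs()["eef_pos"],4))
plan(.4907,.1825,.056,YAW)
```

```text
[0.4908 0.1828 0.0977]
[0.4912 0.1828 0.098 ]
[0.4911 0.1828 0.098 ]
slide [ 0.6 42.  -0.1] ang [-0.001 -0.001 -0.002] t 9.23
```

Settled right over pad B. Lower, release and rise.

Call:
{"name": "move_arm", "arguments": {"slide": [[0,25,0],[0,37,0],[0,42,0],[0,43,0],[0,43,0],[0,43,0]], "angular": [[0,0,0],[0,0,0],[0,0,0],[0,0,0],[0,0,0],[0,0,0]], "gripper": [1,1,1,1,1,1]}}

```text
time: 9.73
eef_pos: [0.4911, 0.1827, 0.0563]
orientation: [0.239, -0.665, 0.666, -0.24]
ft_force: [-5.2, -4.1, 21.7]
opening: 0.0168
```

Call:
{"name": "move_arm", "arguments": {"slide": [[0,-1,0],[0,-1,0],[0,-1,0],[0,-1,0],[0,-1,0],[0,-1,0],[0,-30,0],[0,-70,0],[0,-100,0],[0,-125,0],[0,-125,0],[0,-125,0]], "angular": [[0,0,0],[0,0,0],[0,0,0],[0,0,0],[0,0,0],[0,0,0],[0,0,0],[0,0,0],[0,0,0],[0,0,0],[0,0,0],[0,0,0]], "gripper": [1,0.4,0.2,-0.2,-1,-1,-1,-1,-1,-1,-1,-1]}}

```text
time: 10.73
eef_pos: [0.491, 0.183, 0.1799]
orientation: [0.238, -0.665, 0.666, -0.24]
ft_force: [-0.2, 0.2, 0.2]
opening: 0.0854
```

```bash
cat >> h.py <<'E'
PAD=dict(A=(.5428,.226),B=(.4907,.1825),C=(.4384,.1390),D=(.3863,.0956))
def tops(c,names,P=None):
    P=cloud(c)[2] if P is None else P
    for n in names:
        t=around(P,*PAD[n],.03,.082,.1); q=around(P,*PAD[n],.033,.03,.042)
        print(n,"top",np.round(t.mean(0)-[*PAD[n],.0],4) if len(t) else None,"cup",[np.round(v,4) for v in cv2.fitEllipse(cv2.convexHull(q[:,:2].astype(np.float32)))[:2]] if len(q)>9 else None)
E
python3 - <<'E'
from h import *
tops("wrist","AB"); print(arm.get_obs()["eef_pos"])
plan(.658,-.1435,.18,YAW)
E
```

```text
A top [ 0.0004 -0.0036  0.089 ] cup [array([0.5431, 0.2222]), array([0.047 , 0.0471])]
B top [-0.0006 -0.0016  0.0885] cup [array([0.4892, 0.18  ]), array([0.039 , 0.0393])]
[0.48993708 0.18237957 0.17851861]
slide [ 78.   -1.3 358.3] ang [-0.001 -0.    -0.   ] t 10.78
```

Call:
{"name": "move_arm", "arguments": {"slide": [[8,0,39],[17,0,78],[26,0,117],[34,0,156],[42,0,195],[51,0,234],[60,0,273],[68,0,312],[77,0,340],[77,0,357],[77,0,357],[77,0,357]], "angular": [[0,0,0],[0,0,0],[0,0,0],[0,0,0],[0,0,0],[0,0,0],[0,0,0],[0,0,0],[0,0,0],[0,0,0],[0,0,0],[0,0,0]], "gripper": [-1,-1,-1,-1,-1,-1,-1,-1,-1,-1,-1,-1]}}

```text
time: 11.78
eef_pos: [0.6569, -0.1423, 0.1757]
orientation: [-0.24, 0.666, -0.665, 0.238]
ft_force: [0.4, 0.1, -0.2]
opening: 0.0854
```

Run:
```python
from h import *
for i in range(2): im,d,P=cloud("wrist"); print(np.round(arm.get_obs()["eef_pos"],4))
t=around(P,.6576,-.1434,.025,.067,.08); print(len(t),np.round(t.mean(0),4))
plan(.658,-.1435,.038,YAW)
```

```text
[ 0.6568 -0.1405  0.1764]
[ 0.6569 -0.1395  0.1769]
580 [ 0.6589 -0.1448  0.0727]
slide [  1.6 138.9   4.2] ang [0.003 0.002 0.001] t 11.88
```

Call:
{"name": "move_arm", "arguments": {"slide": [[2,40,3],[2,80,3],[2,115,3],[2,140,3],[2,140,3],[2,140,3],[2,140,3],[2,140,3],[2,140,3],[2,140,3],[2,140,3],[2,140,3]], "angular": [[0,0,0],[0,0,0],[0,0,0],[0,0,0],[0,0,0],[0,0,0],[0,0,0],[0,0,0],[0,0,0],[0,0,0],[0,0,0],[0,0,0]], "gripper": [-1,-1,-1,-1,-1,0.2,0.5,1,1,1,1,1]}}

```text
time: 12.88
eef_pos: [0.6595, -0.1454, 0.0402]
orientation: [0.239, -0.665, 0.666, -0.24]
ft_force: [-0.9, 0.1, 6.0]
opening: 0.0165
```

Run:
```python
from h import *
o=arm.get_obs(); print(o["eef_pos"],o["opening"])
plan(*PAD["C"],.138,YAW)
```

```text
[ 0.65949146 -0.14541367  0.04020516] 0.016455802089995496
slide [ -10.9  -98.6 -359.9] ang [-0.002  0.    -0.001] t 12.88
```

Call:
{"name": "move_arm", "arguments": {"slide": [[0,-20,0],[0,-58,0],[0,-98,0],[-1,-98,-40],[-2,-98,-80],[-4,-98,-120],[-5,-98,-160],[-6,-98,-200],[-7,-98,-240],[-8,-98,-280],[-10,-98,-320],[-11,-98,-345]], "angular": [[0,0,0],[0,0,0],[0,0,0],[0,0,0],[0,0,0],[0,0,0],[0,0,0],[0,0,0],[0,0,0],[0,0,0],[0,0,0],[0,0,0]], "gripper": [1,1,1,1,1,1,1,1,1,1,1,1]}}

```text
time: 13.88
eef_pos: [0.4439, 0.1308, 0.1367]
orientation: [-0.241, 0.665, -0.665, 0.24]
ft_force: [-0.1, 0.1, -1.2]
opening: 0.0166
```

Call:
{"name": "move_arm", "arguments": {"slide": [[0,20,-15],[0,40,-15],[0,40,-15],[0,40,-15],[0,40,-15],[0,40,-15]], "angular": [[0,0,0],[0,0,0],[0,0,0],[0,0,0],[0,0,0],[0,0,0]], "gripper": [1,1,1,1,1,1]}}

```text
time: 14.38
eef_pos: [0.4387, 0.1391, 0.0975]
orientation: [0.238, -0.665, 0.666, -0.24]
ft_force: [-0.5, 0.8, -2.1]
opening: 0.0168
```

Run:
```python
from h import *
for i in range(2): vision.get_image("wrist"); o=arm.get_obs();print(np.round(o["eef_pos"],4),o["opening"])
plan(*PAD["C"],.056,YAW)
```

```text
[0.4387 0.1391 0.0975] 0.016662158769233874
[0.4386 0.1391 0.0974] 0.01653857593970254
slide [ 0.2 41.4 -0.1] ang [-0.001 -0.001 -0.001] t 14.48
```

Call:
{"name": "move_arm", "arguments": {"slide": [[0,25,0],[0,37,0],[0,41,0],[0,42,0],[0,42,0],[0,42,0]], "angular": [[0,0,0],[0,0,0],[0,0,0],[0,0,0],[0,0,0],[0,0,0]], "gripper": [1,1,1,1,1,1]}}

```text
time: 14.98
eef_pos: [0.4374, 0.1393, 0.0557]
orientation: [0.24, -0.665, 0.666, -0.239]
ft_force: [-4.1, -1.3, 12.8]
opening: 0.017
```

Call:
{"name": "move_arm", "arguments": {"slide": [[0,-1,0],[0,-1,0],[0,-1,0],[0,-1,0],[0,-1,0],[0,-1,0],[0,-30,0],[0,-70,0],[0,-100,0],[0,-125,0],[0,-125,0],[0,-125,0]], "angular": [[0,0,0],[0,0,0],[0,0,0],[0,0,0],[0,0,0],[0,0,0],[0,0,0],[0,0,0],[0,0,0],[0,0,0],[0,0,0],[0,0,0]], "gripper": [1,0.4,0.2,-0.2,-1,-1,-1,-1,-1,-1,-1,-1]}}

```text
time: 15.98
eef_pos: [0.4387, 0.1394, 0.1808]
orientation: [0.238, -0.665, 0.666, -0.24]
ft_force: [0.7, -0.9, -0.6]
opening: 0.0851
```

Run:
```python
from h import *
tops("wrist","BC"); print(arm.get_obs()["eef_pos"])
plan(.5045,-.1005,.18,YAW)
```

```text
B top [-0.0014 -0.0023  0.089 ] cup [array([0.4891, 0.18  ]), array([0.039 , 0.0391])]
C top [-0.0007 -0.0006  0.0885] cup [array([0.4368, 0.1376]), array([0.0309, 0.0316])]
[0.43760339 0.13896979 0.1795986 ]
slide [ 1.009e+02 -2.000e-01  2.272e+02] ang [-0.001 -0.    -0.   ] t 16.03
```

Call:
{"name": "move_arm", "arguments": {"slide": [[14,0,32],[29,0,65],[43,0,97],[57,0,130],[72,0,162],[86,0,195],[97,0,217],[101,0,227],[101,0,227],[101,0,227],[101,0,227]], "angular": [[0,0,0],[0,0,0],[0,0,0],[0,0,0],[0,0,0],[0,0,0],[0,0,0],[0,0,0],[0,0,0],[0,0,0],[0,0,0]], "gripper": [-1,-1,-1,-1,-1,-1,-1,-1,-1,-1,-1]}}

```text
time: 16.95
eef_pos: [0.5036, -0.0974, 0.1789]
orientation: [-0.241, 0.666, -0.664, 0.24]
ft_force: [0.6, -0.1, -0.4]
opening: 0.0854
```

Run:
```python
from h import *
for i in range(2): im,d,P=cloud("wrist"); print(np.round(arm.get_obs()["eef_pos"],4))
t=around(P,.5045,-.1005,.025,.067,.08); print(len(t),np.round(t.mean(0),4))
plan(.505,-.1005,.038,YAW)
```

```text
[ 0.5038 -0.0974  0.1792]
[ 0.5039 -0.0975  0.1794]
553 [ 0.5045 -0.1018  0.0727]
slide [  1.  141.4   3.1] ang [ 0.001  0.004 -0.   ] t 17.05
```

Call:
{"name": "move_arm", "arguments": {"slide": [[1,40,2],[1,80,2],[1,115,2],[1,141,2],[1,141,2],[1,141,2],[1,141,2],[1,141,2],[1,141,2],[1,141,2],[1,141,2],[1,141,2]], "angular": [[0,0,0],[0,0,0],[0,0,0],[0,0,0],[0,0,0],[0,0,0],[0,0,0],[0,0,0],[0,0,0],[0,0,0],[0,0,0],[0,0,0]], "gripper": [-1,-1,-1,-1,-1,0.2,0.5,1,1,1,1,1]}}

```text
time: 18.05
eef_pos: [0.5058, -0.1025, 0.0399]
orientation: [0.239, -0.665, 0.666, -0.24]
ft_force: [-1.3, 0.4, 7.2]
opening: 0.0167
```

Run:
```python
from h import *
o=arm.get_obs(); print(o["eef_pos"],o["opening"])
plan(*PAD["D"],.138,YAW)
```

```text
[ 0.50582897 -0.1025099   0.03990916] 0.016735325654144352
slide [ -34.1  -98.6 -228.6] ang [-0.002  0.    -0.001] t 18.05
```

Call:
{"name": "move_arm", "arguments": {"slide": [[0,-20,0],[0,-58,0],[0,-98,0],[-5,-98,-36],[-11,-98,-72],[-16,-98,-108],[-22,-98,-144],[-27,-98,-180],[-32,-98,-212],[-34,-98,-228],[-34,-98,-228],[-34,-98,-228]], "angular": [[0,0,0],[0,0,0],[0,0,0],[0,0,0],[0,0,0],[0,0,0],[0,0,0],[0,0,0],[0,0,0],[0,0,0],[0,0,0],[0,0,0]], "gripper": [1,1,1,1,1,1,1,1,1,1,1,1]}}

```text
time: 19.05
eef_pos: [0.3855, 0.0956, 0.1369]
orientation: [0.24, -0.665, 0.665, -0.24]
ft_force: [-0.5, 0.0, -0.7]
opening: 0.0166
```

Call:
{"name": "move_arm", "arguments": {"slide": [[0,20,0],[0,40,0],[0,40,0],[0,40,0],[0,40,0],[0,40,0]], "angular": [[0,0,0],[0,0,0],[0,0,0],[0,0,0],[0,0,0],[0,0,0]], "gripper": [1,1,1,1,1,1]}}

```text
time: 19.55
eef_pos: [0.3867, 0.0951, 0.0974]
orientation: [0.239, -0.665, 0.666, -0.24]
ft_force: [0.3, -0.4, -0.6]
opening: 0.0168
```

Run:
```python
from h import *
for i in range(2): vision.get_image("wrist"); o=arm.get_obs();print(np.round(o["eef_pos"],4),o["opening"],np.round(o["joints"],2))
plan(*PAD["D"],.056,YAW)
```

```text
[0.3867 0.0952 0.0975] 0.016859767842916432 [ 0.4   0.34 -0.79  2.25  0.38  0.68 -1.55]
[0.3866 0.0952 0.0974] 0.017030717843554026 [ 0.4   0.34 -0.79  2.25  0.38  0.68 -1.55]
slide [ 0.  41.4 -0.6] ang [-0.001 -0.    -0.001] t 19.65
```

Joints are within range (j4 is 2.25 of 2.42). Lowering.

Call:
{"name": "move_arm", "arguments": {"slide": [[0,25,0],[0,37,0],[0,41,0],[0,42,0],[0,42,0],[0,42,0]], "angular": [[0,0,0],[0,0,0],[0,0,0],[0,0,0],[0,0,0],[0,0,0]], "gripper": [1,1,1,1,1,1]}}

```text
time: 20.15
eef_pos: [0.3858, 0.0954, 0.0556]
orientation: [0.24, -0.665, 0.666, -0.24]
ft_force: [-3.3, -1.3, 6.6]
opening: 0.0168
```

Call:
{"name": "move_arm", "arguments": {"slide": [[0,0,0],[0,0,0],[0,0,0],[0,0,0],[0,0,0],[0,0,0],[0,-30,0],[0,-70,0],[0,-100,0],[0,-125,0],[0,-125,0],[0,-125,0]], "angular": [[0,0,0],[0,0,0],[0,0,0],[0,0,0],[0,0,0],[0,0,0],[0,0,0],[0,0,0],[0,0,0],[0,0,0],[0,0,0],[0,0,0]], "gripper": [1,0.4,0.2,-0.2,-1,-1,-1,-1,-1,-1,-1,-1]}}

```text
time: 21.15
eef_pos: [0.387, 0.095, 0.1808]
orientation: [0.238, -0.665, 0.666, -0.24]
ft_force: [-0.9, -0.1, -0.7]
opening: 0.0852
```

Call:
{"name": "move_arm", "arguments": {"slide": [[14,0,32],[29,0,65],[43,0,97],[57,0,130],[57,0,162],[57,0,195],[57,0,227],[57,0,260],[57,0,290],[57,0,300],[57,0,300]], "angular": [[0,0,0],[0,0,0],[0,0,0],[0,0,0],[0,0,0],[0,0,0],[0,0,0],[0,0,0],[0,0,0],[0,0,0],[0,0,0]], "gripper": [-1,-1,-1,-1,-1,-1,-1,-1,-1,-1,-1]}}

```text
time: 22.07
eef_pos: [0.5331, -0.1745, 0.1774]
orientation: [-0.239, 0.666, -0.665, 0.238]
ft_force: [0.4, 0.7, 0.2]
opening: 0.0852
```

Run:
```python
from h import *
im,d,P=pads("top",PAD.values()); tops("top","ABCD",P)
cv2.imwrite("pics/t3.png",cv2.resize(im[200:380,210:390],None,fx=3,fy=3,interpolation=cv2.INTER_CUBIC))
o=arm.get_obs();print(o["eef_pos"],o["qvel"],o["ft_force"])
```

```text
pad 278 (array([0.5369, 0.2253], dtype=float32), array([0.5433, 0.2265]))
pad 451 (array([0.4902, 0.1819], dtype=float32), array([0.4908, 0.183 ]))
pad 597 (array([0.4385, 0.1389], dtype=float32), array([0.4386, 0.1395]))
pad 713 (array([0.3865, 0.096 ], dtype=float32), array([0.3861, 0.096 ]))
A top [ 0.0001 -0.0027  0.0878] cup [array([0.5435, 0.2242]), array([0.0464, 0.0471])]
B top [-0.0016 -0.0011  0.0881] cup [array([0.4895, 0.1821]), array([0.0383, 0.0391])]
C top [-0.0017  0.0003  0.0878] cup [array([0.4372, 0.1396]), array([0.0303, 0.0305])]
D top [-0.0013 -0.      0.0875] cup [array([0.3851, 0.0958]), array([0.022 , 0.0232])]
[ 0.53213682 -0.17215351  0.17759537] [-0.01082196 -0.0357869  -0.03597609  0.0433569  -0.0178564   0.00409524
 -0.00153196] [-0.25114113  0.76982926  0.56038235]
```

View pics/t3.png

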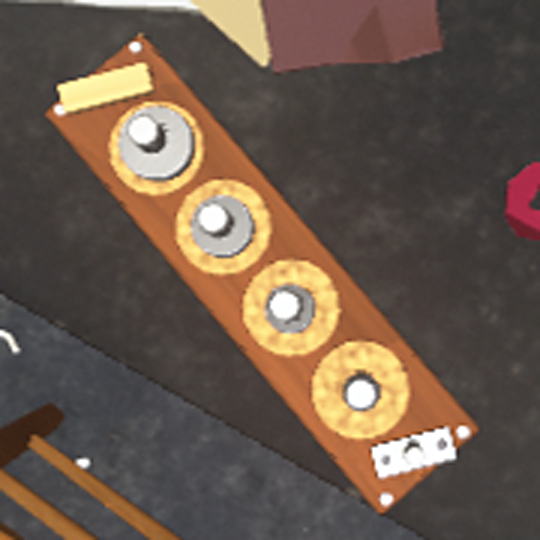

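The crop shows all four punches upright on their pads. The narrowest is at the pin (360,392) and the widest at the block end (150,140), and every one is within 3 mm of centre. Handing in.

```bash
python3 -c "
from rig import arm
print(arm.job_done())"
```

```text
the job is handed in; nothing more can be done
None
```

I set all four punches out on the rack in order of cup width and handed the job in at about 22 s of robot time. The steel pin was at the robot's right (−y) end, so punch_a went on pad_4, punch_b on pad_3, punch_c on pad_2 and punch_d on pad_1.

- **Order:** the last top-camera check measured the cups, from the pin end, at about 23, 30, 39 and 47 mm across.
- **Centring:** the foot ends measured about 2 mm or less from the pad centres and the tops within 3 mm. The limit is 12 mm.
- **Upright:** every punch top stood at about 88 mm, as it should on a pad 16 mm high.
- **Released:** the gripper was open and about 0.3 m away from the rack.
- **Disagreement:** the wrist camera put punch_d 3 to 4 mm off centre, against 2 to 3 mm from the top camera. That is in line with the 2 mm calibration error.

No check failed. The largest force reading I saw was about 22 N, while setting punch_c down.

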